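# Fit the spindle to the tape stand by feel

### The arm

A 6-joint arm with a two-finger parallel gripper is mounted at the origin on a cart in front of the work surface, level with it; the furniture and walls round the work are solid. World frame = base frame: x ahead of the robot, y to its left, z up, the work surface at z = 0. Lengths are in m, angles in rad, forces in N, time in s.
With the tool pointing down it reaches from about 0.275 to 0.775 m from the base axis. Payload 14.6 kg.
Tool frame: the origin (TCP) lies at the very end of the fingers, on their centre line; the grasp point (between the pads) lies 19 mm behind it (arm.pinch_z is the distance from the TCP to the grasp point, in m); z points along the fingers, y is the line along which they close (so a half turn about z gives the same grasp; the last joint's range is limited). The gripper opens to 85 mm and grips with 20 to 120 N. Pads are 22 mm wide; open, the fingers measure 114 mm over their backs; the gripper's body (76 mm by 85 mm) begins 54 mm behind the grasp point. The pads swing forward as they close: fully open they stand 13 mm farther back than shut.
Start: joints at [-1.459, 0.263, -0.048, 1.259, 0, 1.415], TCP at [0.138, -0.506, 0.203] pointing down, gripper open.
Joint ranges: [-2.65, 2.65], [-0.89, 1.7], [-1.18, 1.37], [-2.13, 2.11], [-1.35, 1.29], [-3.14, 3.14]. Speed limits (rad/s): [1.89, 1.89, 2.57, 2.79, 3.14, 3.14].

### API

Orientations are given as [roll, pitch, yaw] about the fixed x, y, z axes, in that order (R = Rz(yaw) Ry(pitch) Rx(roll)).
In Python, from workcell import arm gives the robot as it stands.
- The arm moves only by the tool play_rows, never from a script. Its argument "series" is a list of rows, each a list of 6 numbers: the shift along the world's x, y, z in m, then the turn, a rotation vector about the world's x, y, z in rad. A call has 1 to 10 rows; each row shifts and turns the commanded pose from where the row before left it; what a row does not reach is not made up. A row lasts 1/10 s, in which the tool goes at most 50 mm and 8.59 degrees, less where a joint would pass 70% of its speed; a pose out of reach is approached as far as the arm can. A call with a gripper value outside its range is refused whole. "gripper" is the opening, from -1 (shut) to 1 (fully open), set as the call begins (left out, the last holds). The fingers move at their own pace and stop on an object; the grip force is fixed at half the most. Time passes only in rows, so rows that do not move let the fingers close. It gives the time, the measured TCP pose, the force, the opening and the grip force at its end, in the units of the state.
- arm.get_obs(): the state, without advancing time (a new reading comes with each control period).
- arm.camera(name): name is "side" or "top" or "wrist"; returns the picture (384x512x3 uint8, red, green, blue); there is no depth.
- arm.camera_params(name): a dict with "vfov" (degrees; the focal length in pixels is half the picture's height over the tangent of half this angle, whatever the lens; pixels are square), "cx", "cy" (the principal point, pixels), "D" ([k1, k2, p1, p2, k3] as OpenCV has them; the pictures are not rectified), "pose" (4x4, takes a point from camera to world coordinates); the wrist camera has in their place "tool_from_camera" (4x4, takes a point from camera to tool coordinates, whose origin is the TCP and whose axes are the flange's). Camera axes: x right, y down, z forward; pixel columns grow to the right and rows downward; lengths in m; the calibration is good to about 2 mm. A picture is of the moment at which its call begins: read the wrist's pose just before it. camera_params takes no time and is no camera call.
- arm.close_job(): hands the job in; it is judged then, once.
The state is a dict: "time_s": time; "joint_positions": joint angles; "joint_vel": joint speeds; "joint_efforts": joint torques, N m; "tcp_pos": TCP position; "orientation": TCP orientation; "contact_force": force on the tool from outside, world axes, zero at the start; "moment": the same for the moment, N m; "width": finger opening in m; "gripper_force": force on a finger pad.
Only numpy, scipy, OpenCV 4.12 (cv2) and the standard library are available. Lean on these libraries where they do the work, as an engineer would, in place of code of your own. Each camera call takes 0.05 s, during which the arm holds its last target. There are 200 camera calls.

### The job

Take the spindle out of its wooden block, lower it through the stack of tape rolls on the stand and feel about gently for the hole in the wooden deck, which was drilled by hand off centre and lies hidden under the rolls, until the spindle drops in and stands fully home. Then thread the loose yellow roll over the spindle so that it lies flat on top of the stack, and let go. Do not press hard on the stand, and leave the tape measure, the battery and the screw box where they are.

Things in the scene. Friction and masses are not known exactly. Their poses are not given: they have to be found in the camera images.
- stand: Tape roll stand, fixed: steel foot plate 130x130x6 mm, above it a wooden deck 116x116x30 mm on soft rubber feet, in its middle a fixed stack of three tape rolls (blue, red, black; 58 mm across, bore 37 mm). Origin under the plate's middle, z up. Deck top 44 mm, stack top 101 mm over the worktop. Keep spindle forces on it below 25 N.
- deck: Wooden deck with the rolls, yields when pressed: above about 2.5 N it sinks about 1 mm for each 2.5 N, at most 8 mm, and comes back up. Origin under its middle, 14 mm over the worktop at rest; x, y as the stand's.
- bore (a point): On the bore's axis at the deck's top (bottom of the bore); sinks with the deck. The floor there is black. NOT the hole's centre: the hidden upright blind hole in the deck is 14 mm wide with a 1.5 mm chamfer, 22 mm deep, its centre anywhere up to 7 mm either way along the stand's x and up to 7 mm either way along its y from this point, different each time.
- block: Wooden offcut 70x60x40 mm, fixed to the worktop, origin under its middle; a 14 mm hole 25 mm deep in the middle of its top holds the spindle upright.
- spindle: Loose spindle 126 mm long, 60 g: round wooden rod 12 mm across, foot chamfered 1.5 mm, on top an orange square grip 20x20 mm, 86 to 126 mm above the foot. Origin at the foot end's middle, z towards the grip, x and y square to the grip's flats. Starts upright in the block, foot 15 mm over the worktop. Held 104 mm or more above the foot, fingertips clear the stack.
- spindle_foot (a point): Middle of the spindle's foot end.
- roll: Loose yellow roll of tape, a rigid ring 58 mm outside, 37 mm inside, 19 mm high, about 60 g, lying flat. Origin at the middle of its underside, z up.
- tape_measure: Yellow tape measure 38x74x64 mm, a bystander standing behind the work. Leave alone.
- spare_battery: Green and black power tool battery 100x68x48 mm, a bystander. Leave alone.
- screw_box: Small open carton of screws 74x79x34 mm, a bystander. Leave alone.
Things that resemble listed ones, but are neither listed nor needed, are in the scene too. What is meant by the roll is not purple, and is the smaller of those in its own colour.

How it is judged:
On the way:
1. the spindle stands fully home in the hidden hole, before the loose roll goes on (z of spindle_foot in the frame of bore below -0.0195 m and horizontal distance between spindle_foot and bore below 0.013 m and angle between spindle's own z axis and vertical below 0.15 rad and horizontal distance between roll and bore above 0.06 m), for 0.2 s.
At the end, for the whole second after the job is handed in: The spindle's foot is at least 19.5 mm below the deck's top, in the hidden 22 mm hole, and the spindle leans less than 0.15 rad; the yellow roll is round the spindle and lies flat (within 0.06 rad) on the stack, its underside 54 to 60 mm above the deck's top; both released and at rest (z of spindle_foot in the frame of bore below -0.0195 m and horizontal distance between spindle_foot and bore below 0.013 m and angle between spindle's own z axis and vertical below 0.15 rad and z of roll in the frame of bore between 0.054 and 0.06 m and horizontal distance between roll and bore below 0.025 m and horizontal distance between roll and spindle below 0.02 m and angle between roll's own z axis and vertical below 0.06 rad and linear speed of each of roll, spindle below 0.02 m/s); the robot touches nothing.
It fails at once if more than 25 N between the spindle and the stand (contact force between spindle and stand above 25 N).
It fails at once if the tape measure, battery or screw box moved by more than 30 mm (distance of any of tape_measure, spare_battery, screw_box from where it was at the start of the episode above 0.03 m).
It also fails if it takes over 72 s, if anything falls off the work surface, if the arm or the gripper's body presses on something with over 40 N, if the wrist force passes 120 N, or if a joint passes its speed limit or range.

## Working session

There is one attempt and no reset: what is moved stays moved. The work goes in short steps, Python scripts to look and compute and a tool call to move; the robot and the scene stay as the last step left them, time stands still between calls to the robot, and variables do not carry over. Pictures are saved under pics/ and viewed, at most 10 in all, crops included, and the job is handed in when it is done.

Besides the shell and the picture viewer there is one more tool, called after "Call:" by a JSON object that holds its "api" and its "payload". play_rows: Moves the arm, as the interface text tells. Its arguments: {"type":"object","properties":{"series":{"type":"array"},"gripper":{"type":"number"}},"required":["series"]}

```bash
mkdir -p pics; ls; cat > h.py <<'E'
from workcell import arm
import numpy as np, cv2
from scipy.spatial.transform import Rotation as R
def K(p):
    f=192/np.tan(np.radians(p['vfov'])/2); return np.array([[f,0,p['cx']],[0,f,p['cy']],[0,0,1]])
def pose(name,p):
    if name!='wrist': return np.array(p['pose'])
    o=arm.get_obs(); T=np.eye(4); T[:3,:3]=R.from_euler('xyz',o['orientation']).as_matrix(); T[:3,3]=o['tcp_pos']
    return T@np.array(p['tool_from_camera'])
def ray(name,uv,P=None):
    p=arm.camera_params(name); P=pose(name,p) if P is None else P
    q=cv2.undistortPoints(np.array([[uv]],float),K(p),np.array(p['D'],float))[0,0]
    d=P[:3,:3]@np.array([q[0],q[1],1]); return P[:3,3],d/np.linalg.norm(d)
def tri(rays):
    A=sum(np.eye(3)-np.outer(d,d) for c,d in rays); b=sum((np.eye(3)-np.outer(d,d))@c for c,d in rays)
    x=np.linalg.solve(A,b); return x,[np.linalg.norm(np.cross(x-c,d)) for c,d in rays]
def atz(r,z): c,d=r; return c+d*(z-c[2])/d[2]
def proj(name,X,P=None):
    p=arm.camera_params(name); P=pose(name,p) if P is None else P; M=np.linalg.inv(P)
    return cv2.projectPoints(np.atleast_2d(np.array(X,float)),cv2.Rodrigues(M[:3,:3])[0],M[:3,3],K(p),np.array(p['D'],float))[0][:,0]
def snap(name,f):
    im=arm.camera(name); cv2.imwrite('pics/'+f,im[:,:,::-1]); return im
E
python3 - <<'E'
from h import *
a=snap('top','top.png');b=snap('side','side.png')
for n in('top','side'):
    p=arm.camera_params(n);print(n,p['vfov'],p['cx'],p['cy'],p['D'],np.round(p['pose'],3).tolist())
p=arm.camera_params('wrist');print(p['vfov'],np.round(p['tool_from_camera'],3).tolist(),p['D'])
o=arm.get_obs();print(o,arm.pinch_z)
# two pictures in one, 800x300 each side
im=np.hstack([cv2.resize(x,(800,600)) for x in (a,b)])
cv2.imwrite('pics/t800.png',im[:,:800,::-1]);cv2.imwrite('pics/s800.png',im[:,800:,::-1])
E
```

```text
pics
top 55.413950069009054 252.96400992771535 189.9906825416381 [-0.07209537  0.          0.          0.          0.        ] [[-0.017, -0.995, 0.099, 0.41], [-1.0, 0.015, -0.015, -0.243], [0.014, -0.099, -0.995, 1.309], [0.0, 0.0, 0.0, 1.0]]
side 54.71165517222688 254.5622045007935 191.37169816483888 [0.00353308 0.         0.         0.         0.        ] [[-0.952, -0.106, 0.286, 0.226], [-0.304, 0.404, -0.863, 0.684], [-0.024, -0.909, -0.417, 0.531], [0.0, 0.0, 0.0, 1.0]]
67.79667675755299 [[0.0, -0.945, -0.326, 0.085], [1.0, 0.001, -0.001, -0.001], [0.001, -0.326, 0.945, -0.172], [0.0, 0.0, 0.0, 1.0]] [-0.05651512  0.          0.          0.          0.        ]
{'time_s': 0.1, 'joint_positions': array([-1.45932599e+00,  2.63458863e-01, -4.88623244e-02,  1.25944229e+00,
       -1.29982957e-05,  1.41550017e+00]), 'joint_vel': array([-0.0006519 ,  0.00171152,  0.00102847, -0.00021624, -0.00174396,
       -0.0022262 ]), 'joint_efforts': array([ 3.61576989e-03, -6.38573027e+01,  3.85062969e+01,  9.86291823e-03,
       -5.11359872e-05, -1.25636743e-05]), 'tcp_pos': array([ 0.13835753, -0.50614082,  0.20218572]), 'orientation': array([-3.14063513e+00, -1.36750291e-04,  2.66766428e-01]), 'contact_force': array([-0.15170138,  0.15599494, -0.330978  ]), 'moment': array([ 0.01741337,  0.05924489, -0.01287382]), 'gripper_force': 0.0, 'width': 0.08525977674189249} 0.0187
```

View pics/t800.png

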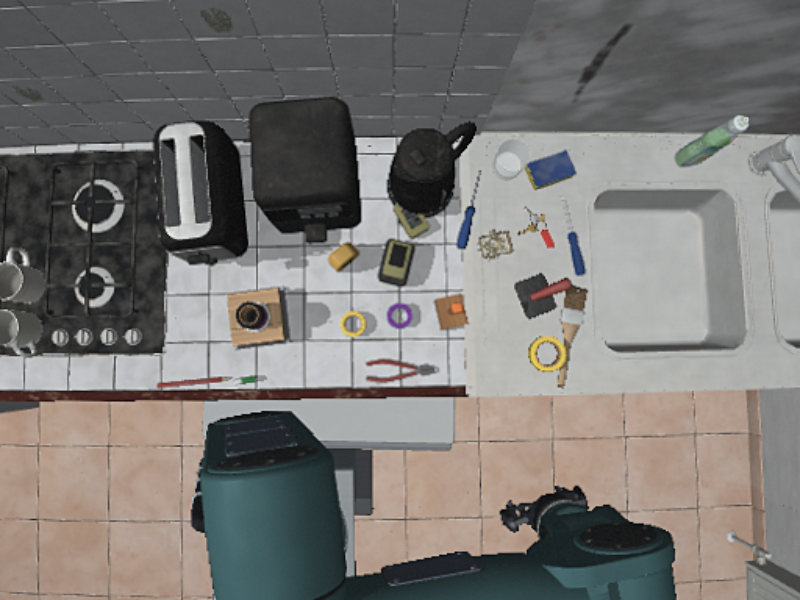

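View pics/s800.png

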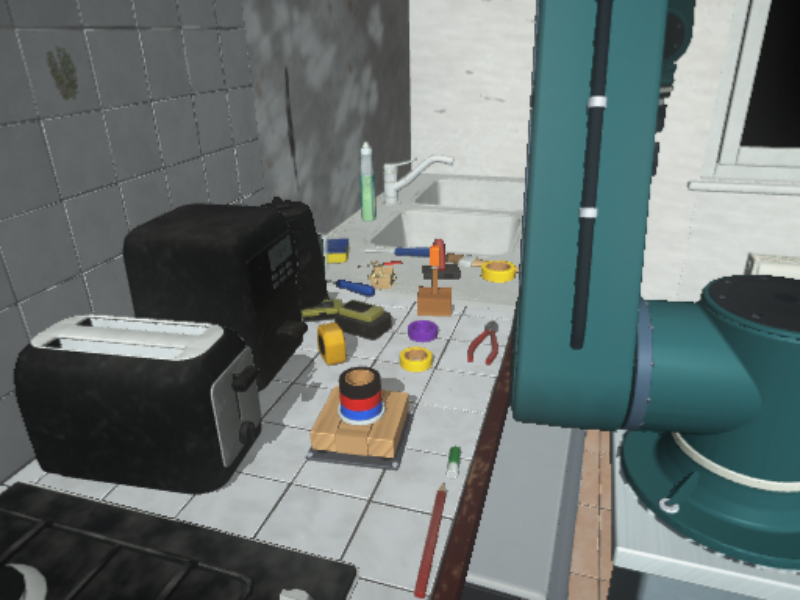

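The top view (800 px wide) shows the stand at (257,317) with its stack at (252,316). The spindle and its block are at (452,310). Roll candidates are small yellow (353,323), large yellow (547,353) and purple (399,315), and the description picks the small yellow one. The tape measure is at (343,257), the battery at (397,261) and the screw box probably at (494,243). The side view shows the same layout: spindle grip (437,253), small yellow roll (416,358), stack (360,385).

I'll check this in one close crop.

```bash
python3 - <<'E'
from h import *
a=cv2.imread('pics/top.png');b=cv2.imread('pics/side.png')
A=cv2.resize(a[175:235,140:305],None,fx=4.8,fy=4.8,interpolation=cv2.INTER_CUBIC)  # 792x288
B1=cv2.resize(b[225:300,192:282],None,fx=4,fy=4,interpolation=cv2.INTER_CUBIC) #360x300
B2=cv2.resize(b[145:220,252:352],None,fx=4,fy=4,interpolation=cv2.INTER_CUBIC) #400x300
im=np.zeros((600,800,3),np.uint8);im[:288,:792]=A;im[295:595,:360]=B1;im[295:595,380:780]=B2
cv2.imwrite('pics/crop.png',im)
# auto yellow/orange centroids
E
```

```text
(no output)
```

View pics/crop.png

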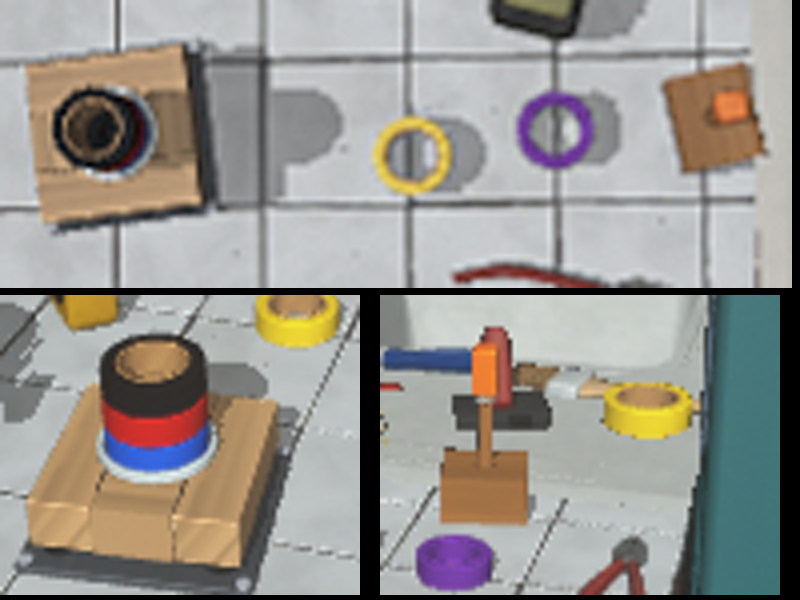

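The close crop confirms the small yellow ring at crop (412,155), against the purple one at (555,130). The stack top is at (94,128) and the grip top at (730,106). In the side views the stack ring centre is at (154,360) and the grip is at x 473..497, y 345..396.

```bash
python3 - <<'E'
from h import *
T=lambda x,y:ray('top',(140+(x+.5)/4.8-.5,175+(y+.5)/4.8-.5))
S1=lambda x,y:ray('side',(192+(x+.5)/4-.5,225+(y-294.5)/4-.5))
S2=lambda x,y:ray('side',(252+(x-379.5)/4-.5,145+(y-294.5)/4-.5))
print('stack',tri([T(94,128),S1(154,360)]),atz(T(94,128),.101))
print('roll',tri([T(412,155),ray('side',(415.5/1.5625,353/1.5625))]),atz(T(412,155),.019))
print('grip top',tri([T(731,106),S2(485,345)]),atz(T(731,106),.141))
print('deck corners',[atz(T(*q),.044)[:2].round(3) for q in((27,67),(188,44),(205,205),(42,222))])
E
```

```text
stack (array([0.49629301, 0.04974134, 0.10002258]), [np.float64(0.0010420562121155662), np.float64(0.001042056212115351)]) [0.49721516 0.04985657 0.101     ]
roll (array([ 0.4786499 , -0.16517182,  0.02036334]), [np.float64(0.0009868624126981903), np.float64(0.0009868624126981537)]) [ 0.47968089 -0.16484203  0.019     ]
grip top (array([ 0.50174306, -0.38589916,  0.14201   ]), [np.float64(0.0007029593843628189), np.float64(0.0007029593843629216)]) [ 0.50250831 -0.38586346  0.141     ]
deck corners [array([0.546, 0.113]), array([ 0.561, -0.004]), array([ 0.445, -0.017]), array([0.434, 0.101])]
```

Call:
{"api": "play_rows", "payload": {"series": [[0.036,0.012,0.008,0,0,0],[0.036,0.012,0.008,0,0,0],[0.036,0.012,0.008,0,0,0],[0.036,0.012,0.008,0,0,0],[0.036,0.012,0.008,0,0,0],[0.036,0.012,0.008,0,0,0],[0.036,0.012,0,0,0,0],[0.036,0.012,0,0,0,0],[0.036,0.012,0,0,0,0],[0.038,0.012,0,0,0,0]]}}

```text
time_s: 1.1
tcp_pos: [0.5017, -0.3856, 0.2504]
orientation: [-3.141, 0.0, 0.267]
contact_force: [-0.4, -0.4, 0.2]
width: 0.0853
gripper_force: 0.0
```

```bash
python3 - <<'E'
from h import *
o=arm.get_obs();print(o['tcp_pos'],o['orientation'],o['time_s'],o['contact_force'])
print(proj('wrist',[[.502,-.386,.141],[.502,-.386,.101],[.502,-.386,.04]]))
snap('wrist','w1.png')
E
```

```text
[ 0.50167032 -0.38561161  0.25036516] [-3.14124931e+00  3.13558264e-04  2.66720279e-01] 1.1 [-0.35447346 -0.43874719  0.23277196]
[[256.28928017 184.83670875]
 [256.15507388 174.85600339]
 [256.00048912 163.38075632]]
```

View pics/w1.png

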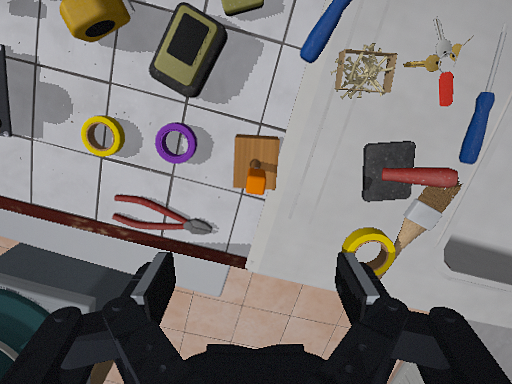

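The wrist view shows the grip at (256,182) on its block, as predicted (256,185). The yellow roll is at (103,136). I'll get the grip's yaw from a mask.

```bash
python3 - <<'E'
from h import *
im=cv2.imread('pics/w1.png').astype(int)
c=im[160:205,235:280]; m=(c[...,2]>200)&(c[...,0]<80)&(c[...,1]<160)
print(m.sum()); 
for r in m[5:40]: print(''.join('#' if x else '.' for x in r))
print(cv2.minAreaRect(np.argwhere(m)[:,::-1].astype(np.float32)))
# brightness levels
print(c[14:36:3,12:34:4,2])
def quad(ps,z): return np.array([atz(ray('wrist',p),z)[:2] for p in ps])
print(atz(ray('wrist',(256,183)),.141))
g=lambda yaw:[[.502+.01*(s*np.cos(yaw)-t*np.sin(yaw)),-.386+.01*(s*np.sin(yaw)+t*np.cos(yaw)),.141] for s,t in((1,1),(1,-1),(-1,-1),(-1,1))]
for y in(.267,.1,.35):print(y,(proj('wrist',g(y))-[235,165]).round(1).tolist())
E
```

```text
236
.............................................
.............................................
.............................................
.............................................
.............................................
.............................................
.............................................
.............................................
.............................................
.............................................
.............................................
.............................................
.............##..............................
............######...........................
............###########......................
............###############.#................
............#################................
............################.................
............################.................
............################.................
............################.................
...........#################.................
...........#################.................
...........#################..........
[... 355 characters left out ...]
....................
.............................................
.............................................
.............................................
((19.27692413330078, 25.28461456298828), (16.248550415039062, 15.13223648071289), 7.125016689300537)
[[165 111 111 109 107 159]
 [180 189 179 163 141 164]
 [210 209 208 205 204 157]
 [213 209 207 203 195 161]
 [218 208 207 205 184 162]
 [218 208 207 205 170 169]
 [209 205 207 208 147 153]
 [ 55 134 162 175 181 168]]
[ 0.50855975 -0.38285656  0.141     ]
0.267 [[12.5, 15.3], [32.1, 15.4], [31.8, 33.9], [12.6, 33.8]]
0.1 [[14.2, 13.9], [33.6, 17.1], [30.0, 35.2], [11.1, 32.2]]
0.35 [[11.7, 16.1], [31.3, 14.6], [32.6, 33.1], [13.4, 34.5]]
```

Call:
{"api": "play_rows", "payload": {"series": [[0,0.001,-0.02,0,0,-0.12],[0,0,-0.02,0,0,0],[0,0,-0.02,0,0,0],[0,0,-0.02,0,0,0],[0,0,-0.02,0,0,0],[0,0,-0.02,0,0,0],[0,0,-0.014,0,0,0],[0,0,-0.008,0,0,0],[0,0,-0.004,0,0,0],[0,0,0,0,0,0]]}}

```text
time_s: 2.15
tcp_pos: [0.5003, -0.3854, 0.1045]
orientation: [-3.141, 0.0, 0.147]
contact_force: [-0.1, 0.6, 0.6]
width: 0.0852
gripper_force: 0.0
```

Call:
{"api": "play_rows", "payload": {"series": [[0,0,0,0,0,0],[0,0,0,0,0,0],[0,0,0,0,0,0],[0,0,0,0,0,0],[0,0,0,0,0,0],[0,0,0,0,0,0],[0,0,0,0,0,0],[0,0,0,0,0,0]], "gripper": -1}}

```text
time_s: 2.95
tcp_pos: [0.5006, -0.3856, 0.105]
orientation: [3.141, -0.001, 0.147]
contact_force: [-0.6, 0.3, 5.6]
width: 0.0177
gripper_force: 58.9
```

```bash
python3 - <<'E'
from h import *
o=arm.get_obs();print(o['tcp_pos'],o['orientation'],o['time_s'],o['contact_force'],o['moment'],o['width'],o['gripper_force'])
a=snap('side','s2.png');w=snap('wrist','w2.png')
im=np.zeros((400,800,3),np.uint8)
im[:400,:400]=cv2.resize(a[140:220,240:320],(400,400),interpolation=cv2.INTER_CUBIC);im[:400,400:]=cv2.resize(w[184:384,156:356],(400,400))
cv2.imwrite('pics/c2.png',im[:,:,::-1])
E
```

```text
[ 0.50061761 -0.38560923  0.10499561] [ 3.14095905e+00 -5.08292671e-04  1.46834245e-01] 2.95 [-0.62840679  0.27891788  5.60453643] [0.05832734 0.02486037 0.00572906] 0.01769488771240026 58.93802583217621
```

View pics/c2.png

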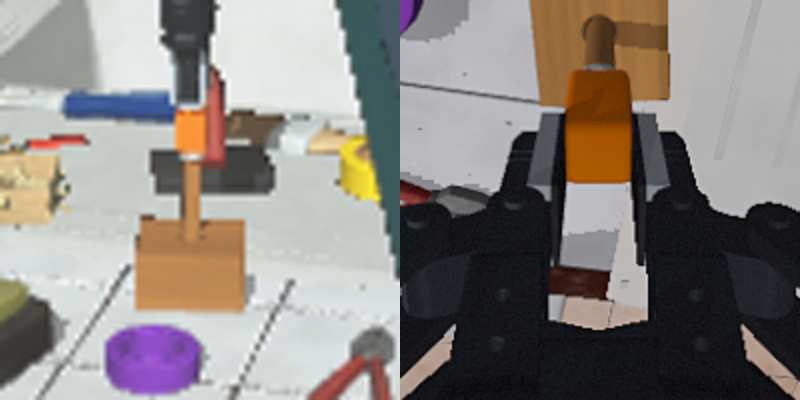

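Gripped: the grip sits between the pads and the spindle is upright. I'll check where the fingertips lie relative to the TCP.

```bash
python3 - <<'E'
from h import *
X=[[.5006,-.3856,z] for z in(.141,.124,.105,.101,.04)]
f=np.array([.5006,-.3856,0])
print((proj('side',X)-[240,140])*5)
Y=[[.5006,-.3856+d,.105] for d in(.01,.018)]
print((proj('side',Y)-[240,140])*5)
print((proj('wrist',X)-[156,184])*2)
E
```

```text
[[189.89920889  87.39664037]
 [189.83861137 112.90995617]
 [189.77192888 141.06136837]
 [189.75802854 146.9397973 ]
 [189.5517948  234.57058779]]
[[185.80795348 146.60804275]
 [182.59444839 151.1046094 ]]
[[201.34200238 155.49788701]
 [201.0000689  125.05045151]
 [200.68460622  97.01890962]
 [200.62548061  91.77129545]
 [199.94116056  31.17572053]]
```

```bash
python3 - <<'E'
from h import *
p=arm.camera_params('wrist');M=np.linalg.inv(np.array(p['tool_from_camera']))
def pt(X): return cv2.projectPoints(np.array(X,float),cv2.Rodrigues(M[:3,:3])[0],M[:3,3],K(p),np.array(p['D'],float))[0][:,0]
for z in(0,-.013,-.025,-.035): print(z,'open',pt([[x,-.0426,z] for x in(.011,-.011)]).round(0).tolist(),'closed crop',((pt([[x,-.0095,z] for x in(.011,-.011)])-[156,184])*2).round(0).tolist())
w1=cv2.imread('pics/w1.png');w2=cv2.imread('pics/w2.png')
cv2.imwrite('pics/c3.png',np.hstack([cv2.resize(w1[224:324,100:200],(400,400),interpolation=cv2.INTER_CUBIC),cv2.resize(w2[200:300,206:306],(400,400),interpolation=cv2.INTER_CUBIC)]))
E
```

```text
0 open [[191.0, 217.0], [194.0, 247.0]] closed crop [[172.0, 67.0], [173.0, 126.0]]
-0.013 open [[187.0, 226.0], [190.0, 257.0]] closed crop [[170.0, 83.0], [171.0, 146.0]]
-0.025 open [[182.0, 234.0], [186.0, 267.0]] closed crop [[168.0, 101.0], [169.0, 167.0]]
-0.035 open [[178.0, 243.0], [182.0, 277.0]] closed crop [[166.0, 118.0], [168.0, 187.0]]
```

View pics/c3.png

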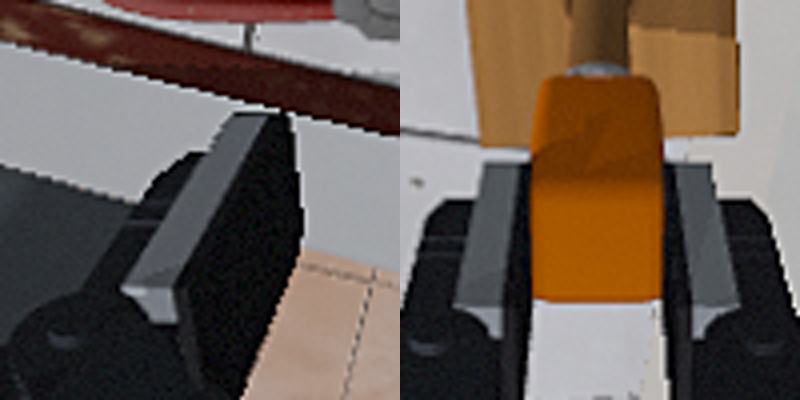

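The pad tips appear about 30 mm behind the TCP, so only the top ~6 mm of the grip is held. I'll regrasp 10 mm lower.

Call:
{"api": "play_rows", "payload": {"series": [[0,0,0,0,0,0],[0,0,0,0,0,0],[0,0,0,0,0,0],[0,0,-0.004,0,0,0],[0,0,-0.004,0,0,0],[0,0,-0.002,0,0,0],[0,0,0,0,0,0]], "gripper": 0.2}}

```text
time_s: 3.75
tcp_pos: [0.5002, -0.3853, 0.0941]
orientation: [-3.141, 0.0, 0.147]
contact_force: [-0.4, -0.6, 0.5]
width: 0.0512
gripper_force: 0.0
```

Call:
{"api": "play_rows", "payload": {"series": [[0,0,0,0,0,0],[0,0,0,0,0,0],[0,0,0,0,0,0],[0,0,0,0,0,0],[0,0,0,0,0,0],[0,0,0,0,0,0],[0,0,0.002,0,0,0],[0,0,0.004,0,0,0]], "gripper": -1}}

```text
time_s: 4.55
tcp_pos: [0.5001, -0.385, 0.1002]
orientation: [-3.14, 0.001, 0.147]
contact_force: [-0.1, 0.2, -0.5]
width: 0.0183
gripper_force: 58.8
```

```bash
python3 - <<'E'
from h import *
o=arm.get_obs();print(o['tcp_pos'],o['orientation'],o['time_s'],o['contact_force'],o['moment'],o['width'],o['gripper_force'])
E
```

```text
[ 0.50009043 -0.38504453  0.10023274] [-3.14046595e+00  7.04728521e-04  1.46823338e-01] 4.55 [-0.1204385   0.15417799 -0.50836714] [-0.03322964 -0.00952952  0.01428094] 0.01831188677455175 58.813369274139404
```

Call:
{"api": "play_rows", "payload": {"series": [[0,0,0.015,0,0,0],[0,0,0.03,0,0,0],[0,0,0.035,0,0,0],[0,0.02,0.035,0,0,0],[0,0.04,0.035,0,0,0],[0,0.04,0,0,0,0],[0,0.04,0,0,0,0],[0,0.04,0,0,0,0],[0,0.04,0,0,0,0],[0,0.04,0,0,0,0]]}}

```text
time_s: 5.55
tcp_pos: [0.4999, -0.1261, 0.2487]
orientation: [-3.141, 0.0, 0.147]
contact_force: [0.8, -0.7, 0.0]
width: 0.0184
gripper_force: 59.0
```

Call:
{"api": "play_rows", "payload": {"series": [[-0.001,0.04,0,0,0,0],[-0.001,0.04,0,0,0,0],[-0.001,0.04,0,0,0,0],[-0.001,0.03,0,0,0,0],[0,0.02,0,0,0,0],[0,0.004,0,0,0,0],[0,0,0,0,0,0],[0,0,0,0,0,0],[0,0,0,0,0,0]]}}

```text
time_s: 6.45
tcp_pos: [0.4965, 0.0453, 0.2485]
orientation: [3.142, 0.0, 0.146]
contact_force: [0.8, -0.0, -0.8]
width: 0.0183
gripper_force: 58.9
```

```bash
python3 - <<'E'
from h import *
o=arm.get_obs();print(o['tcp_pos'],o['orientation'],o['time_s'],o['contact_force'],o['moment'],o['width'],o['gripper_force'])
x,y,z=o['tcp_pos']
X=[[x,y,z-.0795],[.4965,.0495,.101],[x,y,z-.0795+.086]]
w=snap('wrist','w4.png');b=snap('side','s4.png');t=snap('top','t4.png')
print('foot,stack,grip-bottom: wrist',proj('wrist',X).round(1).tolist(),'side',proj('side',X).round(1).tolist())
im=np.hstack([cv2.resize(w[60:260,156:356],(400,400),interpolation=cv2.INTER_CUBIC),cv2.resize(b[160:300,160:300],(400,400),interpolation=cv2.INTER_CUBIC)])
cv2.imwrite('pics/c4.png',im[:,:,::-1])
E
```

```text
[0.49646795 0.04529507 0.24849462] [3.14153812e+00 1.12038451e-04 1.45592414e-01] 6.45 [ 0.76174487 -0.0306192  -0.83379927] [-0.03068663  0.05155377  0.00494566] 0.018290025533257242 58.913941383361816
foot,stack,grip-bottom: wrist [[256.3, 194.3], [252.5, 174.9], [256.9, 237.0]] side [[228.6, 211.7], [229.6, 240.4], [226.3, 173.6]]
```

View pics/c4.png

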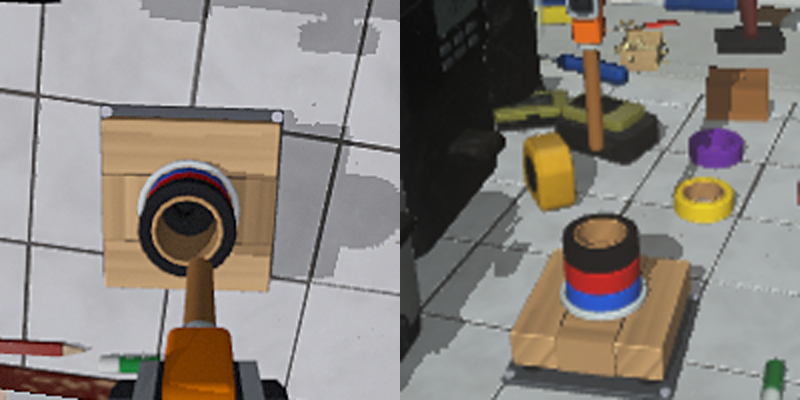

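The spindle hangs straight. Foot observed against predicted: side (229,213) vs (229,212), wrist x 256.5 vs 256.3. The black ring lies about 2–3 px left of its prediction, so y ≈ 0.0505. Lowering into the bore.

Call:
{"api": "play_rows", "payload": {"series": [[0,0.003,-0.01,0,0,0],[0,0.002,-0.015,0,0,0],[0,0,-0.02,0,0,0],[0,0,-0.02,0,0,0],[0,0,-0.015,0,0,0],[0,0,-0.012,0,0,0],[0,0,-0.01,0,0,0],[0,0,-0.008,0,0,0],[0,0,-0.004,0,0,0],[0,0,0,0,0,0]]}}

```text
time_s: 7.6
tcp_pos: [0.4963, 0.0512, 0.1342]
orientation: [-3.141, 0.0, 0.147]
contact_force: [-0.6, 0.2, -0.0]
width: 0.0184
gripper_force: 58.9
```

Call:
{"api": "play_rows", "payload": {"series": [[0,0,-0.002,0,0,0],[0,0,-0.002,0,0,0],[0,0,-0.002,0,0,0],[0,0,-0.001,0,0,0],[0,0,0,0,0,0]]}}

```text
time_s: 8.1
tcp_pos: [0.4964, 0.0512, 0.1274]
orientation: [-3.142, 0.0, 0.147]
contact_force: [-0.7, -0.3, -0.6]
width: 0.0189
gripper_force: 58.9
```

Call:
{"api": "play_rows", "payload": {"series": [[0,0,-0.001,0,0,0],[0,0,-0.001,0,0,0],[0,0,0,0,0,0]]}}

```text
time_s: 8.4
tcp_pos: [0.4963, 0.0512, 0.1254]
orientation: [-3.142, 0.0, 0.147]
contact_force: [0.1, -0.8, 0.3]
width: 0.0187
gripper_force: 58.9
```

Call:
{"api": "play_rows", "payload": {"series": [[0,0,-0.001,0,0,0],[0,0,0,0,0,0]]}}

```text
time_s: 8.6
tcp_pos: [0.4964, 0.0512, 0.1244]
orientation: [-3.142, 0.0, 0.147]
contact_force: [-1.2, 0.5, -0.5]
width: 0.0185
gripper_force: 58.9
```

Call:
{"api": "play_rows", "payload": {"series": [[0,0,-0.001,0,0,0],[0,0,0,0,0,0]]}}

```text
time_s: 8.8
tcp_pos: [0.4965, 0.0512, 0.1235]
orientation: [3.142, -0.0, 0.147]
contact_force: [-0.4, -0.2, 0.6]
width: 0.0186
gripper_force: 59.2
```

Call:
{"api": "play_rows", "payload": {"series": [[0,0,-0.001,0,0,0],[0,0,0,0,0,0]]}}

```text
time_s: 9.0
tcp_pos: [0.4965, 0.0512, 0.1226]
orientation: [3.142, -0.0, 0.147]
contact_force: [0.1, 1.1, 4.2]
width: 0.0184
gripper_force: 59.3
```

Contact at TCP z ≈ 0.123, as predicted. Pressing about 1 mm more, then sliding.

Call:
{"api": "play_rows", "payload": {"series": [[0,0,-0.001,0,0,0],[0,0,0,0,0,0]]}}

```text
time_s: 9.2
tcp_pos: [0.4966, 0.0512, 0.1217]
orientation: [3.141, -0.001, 0.147]
contact_force: [-0.5, 0.9, 5.2]
width: 0.0184
gripper_force: 59.7
```

Call:
{"api": "play_rows", "payload": {"series": [[0.001,0,0,0,0,0],[0.001,0,0,0,0,0],[0,0,0,0,0,0]]}}

```text
time_s: 9.5
tcp_pos: [0.498, 0.0512, 0.1215]
orientation: [-3.141, 0.001, 0.147]
contact_force: [-3.0, -0.1, 6.3]
width: 0.0191
gripper_force: 59.8
```

Call:
{"api": "play_rows", "payload": {"series": [[0.001,0,0,0,0,0],[0.001,0,0,0,0,0],[0,0,0,0,0,0]]}}

```text
time_s: 9.8
tcp_pos: [0.4996, 0.0512, 0.1214]
orientation: [-3.141, 0.001, 0.147]
contact_force: [-4.1, 0.4, 6.0]
width: 0.0184
gripper_force: 59.8
```

Call:
{"api": "play_rows", "payload": {"series": [[0.001,0,0,0,0,0],[0.001,0,0,0,0,0],[0,0,0,0,0,0]]}}

```text
time_s: 10.1
tcp_pos: [0.5014, 0.0513, 0.1213]
orientation: [-3.141, 0.002, 0.147]
contact_force: [-5.4, -0.4, 6.2]
width: 0.0187
gripper_force: 59.8
```

Friction drags sideways, so I'll hop-probe instead: lift 3 mm, shift, press.

Call:
{"api": "play_rows", "payload": {"series": [[0,0,0.003,0,0,0],[0,0.004,0,0,0,0],[0,0,-0.002,0,0,0],[0,0,-0.001,0,0,0],[0,0,0,0,0,0]]}}

```text
time_s: 10.6
tcp_pos: [0.5028, 0.0554, 0.1216]
orientation: [-3.141, -0.001, 0.147]
contact_force: [0.4, 1.7, 6.7]
width: 0.0191
gripper_force: 59.8
```

Call:
{"api": "play_rows", "payload": {"series": [[0,0,0.003,0,0,0],[-0.004,0,0,0,0,0],[0,0,-0.002,0,0,0],[0,0,-0.001,0,0,0],[0,0,0,0,0,0]]}}

```text
time_s: 11.1
tcp_pos: [0.4983, 0.0552, 0.1214]
orientation: [-3.142, 0.0, 0.147]
contact_force: [-1.3, 0.3, 3.8]
width: 0.0187
gripper_force: 59.4
```

Call:
{"api": "play_rows", "payload": {"series": [[0,0,0.003,0,0,0],[-0.004,0,0,0,0,0],[0,0,-0.002,0,0,0],[0,0,-0.001,0,0,0],[0,0,0,0,0,0]]}}

```text
time_s: 11.6
tcp_pos: [0.4944, 0.0552, 0.1213]
orientation: [-3.142, 0.0, 0.147]
contact_force: [0.5, -0.2, -0.6]
width: 0.0188
gripper_force: 58.9
```

Call:
{"api": "play_rows", "payload": {"series": [[0,0,0.003,0,0,0],[-0.004,0,0,0,0,0],[0,0,-0.002,0,0,0],[0,0,-0.001,0,0,0],[0,0,0,0,0,0]]}}

```text
time_s: 12.1
tcp_pos: [0.4904, 0.0552, 0.1216]
orientation: [-3.142, -0.0, 0.147]
contact_force: [-1.6, 1.0, 6.4]
width: 0.0186
gripper_force: 59.8
```

Hole found near (0.495, 0.056): Fz ≈ 0 there, partial at 0.498. Going back and descending gently.

Call:
{"api": "play_rows", "payload": {"series": [[0,0,0.003,0,0,0],[0.005,0.001,0,0,0,0],[0,0,-0.002,0,0,0],[0,0,-0.001,0,0,0],[0,0,0,0,0,0]]}}

```text
time_s: 12.6
tcp_pos: [0.4952, 0.0562, 0.1211]
orientation: [-3.141, 0.001, 0.147]
contact_force: [-0.5, 0.8, -1.0]
width: 0.0185
gripper_force: 58.9
```

Call:
{"api": "play_rows", "payload": {"series": [[0,0,-0.001,0,0,0],[0,0,0,0,0,0]]}}

```text
time_s: 12.8
tcp_pos: [0.4953, 0.0562, 0.1204]
orientation: [-3.142, 0.0, 0.147]
contact_force: [-0.0, 0.4, -1.0]
width: 0.0189
gripper_force: 58.9
```

Call:
{"api": "play_rows", "payload": {"series": [[0,0,-0.001,0,0,0],[0,0,0,0,0,0]]}}

```text
time_s: 13.0
tcp_pos: [0.4954, 0.0562, 0.1194]
orientation: [-3.142, 0.0, 0.147]
contact_force: [-0.5, 0.7, 0.0]
width: 0.0185
gripper_force: 58.9
```

Call:
{"api": "play_rows", "payload": {"series": [[0,0,-0.001,0,0,0],[0,0,-0.001,0,0,0],[0,0,0,0,0,0]]}}

```text
time_s: 13.3
tcp_pos: [0.4953, 0.0562, 0.1174]
orientation: [-3.142, 0.0, 0.147]
contact_force: [-0.1, 0.2, -0.3]
width: 0.0187
gripper_force: 58.9
```

Call:
{"api": "play_rows", "payload": {"series": [[0,0,-0.001,0,0,0],[0,0,-0.001,0,0,0],[0,0,0,0,0,0]]}}

```text
time_s: 13.6
tcp_pos: [0.4953, 0.0562, 0.1154]
orientation: [-3.142, 0.0, 0.147]
contact_force: [0.5, -0.2, -1.0]
width: 0.0186
gripper_force: 58.9
```

Call:
{"api": "play_rows", "payload": {"series": [[0,0,-0.001,0,0,0],[0,0,-0.001,0,0,0],[0,0,0,0,0,0]]}}

```text
time_s: 13.9
tcp_pos: [0.4953, 0.0562, 0.1134]
orientation: [-3.142, 0.0, 0.147]
contact_force: [0.5, 0.7, -0.7]
width: 0.0185
gripper_force: 58.9
```

Call:
{"api": "play_rows", "payload": {"series": [[0,0,-0.002,0,0,0],[0,0,-0.002,0,0,0],[0,0,-0.002,0,0,0],[0,0,0,0,0,0]]}}

```text
time_s: 14.3
tcp_pos: [0.4952, 0.0562, 0.1072]
orientation: [-3.142, 0.0, 0.147]
contact_force: [0.4, -0.3, -0.5]
width: 0.0184
gripper_force: 58.9
```

Call:
{"api": "play_rows", "payload": {"series": [[0,0,-0.002,0,0,0],[0,0,-0.001,0,0,0],[0,0,0,0,0,0]]}}

```text
time_s: 14.6
tcp_pos: [0.4953, 0.0562, 0.1044]
orientation: [-3.142, 0.0, 0.147]
contact_force: [-0.6, 0.1, -0.6]
width: 0.019
gripper_force: 58.9
```

Call:
{"api": "play_rows", "payload": {"series": [[0,0,-0.001,0,0,0],[0,0,-0.001,0,0,0],[0,0,0,0,0,0]]}}

```text
time_s: 14.9
tcp_pos: [0.4953, 0.0562, 0.1024]
orientation: [-3.142, 0.0, 0.147]
contact_force: [-0.1, 0.4, -1.5]
width: 0.0188
gripper_force: 58.9
```

Nearly home with no force. One more millimetre, then release and rise.

Call:
{"api": "play_rows", "payload": {"series": [[0,0,-0.001,0,0,0],[0,0,0,0,0,0]]}}

```text
time_s: 15.1
tcp_pos: [0.4955, 0.0562, 0.1016]
orientation: [3.142, -0.0, 0.147]
contact_force: [-0.2, 0.7, 2.2]
width: 0.019
gripper_force: 59.2
```

Call:
{"api": "play_rows", "payload": {"series": [[0,0,0,0,0,0],[0,0,0,0,0,0],[0,0,0,0,0,0],[0,0,0.005,0,0,0],[0,0,0.015,0,0,0],[0,0,0.03,0,0,0],[0,0,0.035,0,0,0],[0,0,0.035,0,0,0],[0,0,0.03,0,0,0]], "gripper": 1}}

```text
time_s: 16.0
tcp_pos: [0.4953, 0.0562, 0.2538]
orientation: [3.141, -0.001, 0.147]
contact_force: [1.3, -0.2, -0.2]
width: 0.0857
gripper_force: 0.0
```

Call:
{"api": "play_rows", "payload": {"series": [[-0.001,-0.02,0,0,0,0],[-0.002,-0.03,0,0,0,0],[-0.002,-0.04,0,0,0,0],[-0.003,-0.04,0,0,0,0],[-0.003,-0.04,-0.02,0,0,0],[-0.003,-0.03,-0.03,0,0,0],[-0.002,-0.02,-0.03,0,0,0],[0,-0.001,-0.02,0,0,0],[0,0,-0.01,0,0,0],[0,0,0,0,0,0]]}}

```text
time_s: 17.0
tcp_pos: [0.4789, -0.1644, 0.141]
orientation: [-3.141, 0.001, 0.147]
contact_force: [0.3, -0.3, 0.5]
width: 0.0854
gripper_force: 0.0
```

```bash
python3 - <<'E'
from h import *
o=arm.get_obs();print(o['tcp_pos'],o['orientation'],o['time_s'],o['contact_force'])
w=snap('wrist','w5.png');b=snap('side','s5.png')
X=[[.479,-.165,.019]]
print('roll top wrist',proj('wrist',X),'side',proj('side',X+[o['tcp_pos']]))
print('spindle side',proj('side',[[.4953,.0562,.148],[.4953,.0562,.108]]))
im=np.hstack([w[100:384,100:412],b[100:384,150:400]])
cv2.imwrite('pics/c5.png',cv2.resize(im,(791,400))[:,:,::-1])
E
```

```text
[ 0.47893714 -0.16436452  0.14099036] [-3.14059152e+00  1.25706123e-03  1.46861942e-01] 17.0 [ 0.30319627 -0.32737371  0.52659842]
roll top wrist [[256.08535293 182.06458415]] side [[265.42635204 226.34160876]
 [264.82481218 185.73529468]]
spindle side [[227.78143866 222.963679  ]
 [228.79182374 239.27926872]]
```

View pics/c5.png

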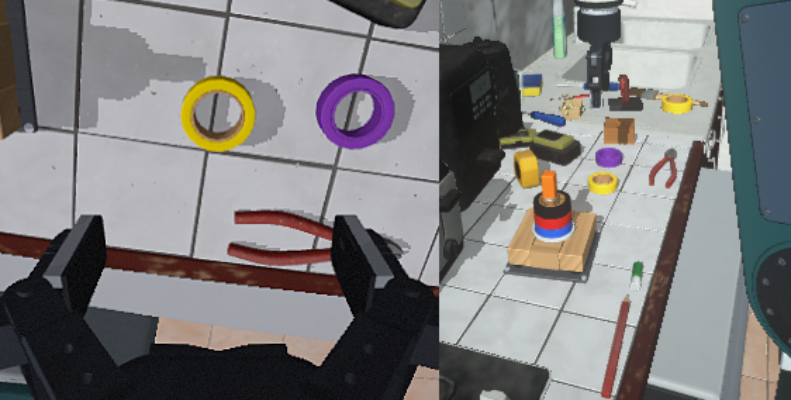

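The side view shows the spindle standing home in the stack with its orange grip at crop (549,185). The wrist view shows the yellow roll at crop (218,114), 1 px from prediction. Descending around it and watching the force.

Call:
{"api": "play_rows", "payload": {"series": [[0,0.001,-0.015,0,0,0],[0,0,-0.02,0,0,0],[0,0,-0.025,0,0,0],[0,0,-0.025,0,0,0],[0,0,-0.02,0,0,0],[0,0,-0.015,0,0,0],[0,0,-0.01,0,0,0],[0,0,-0.004,0,0,0],[0,0,0,0,0,0]]}}

```text
time_s: 18.0
tcp_pos: [0.4798, -0.1638, 0.0079]
orientation: [3.141, -0.0, 0.147]
contact_force: [0.8, -0.2, -0.7]
width: 0.0855
gripper_force: 0.0
```

```bash
python3 - <<'E'
from h import *
o=arm.get_obs();print(o['tcp_pos'],o['orientation'],o['time_s'],o['contact_force'])
w=snap('wrist','w6.png');b=snap('side','s6.png')
im=np.hstack([cv2.resize(w[134:384,96:416],(512,400)),cv2.resize(b[180:260,235:292],(285,400),interpolation=cv2.INTER_CUBIC)])
cv2.imwrite('pics/c6.png',im[:,:,::-1])
E
```

```text
[ 0.47975069 -0.1637913   0.0078566 ] [ 3.14138176e+00 -3.40123806e-04  1.47068898e-01] 18.0 [ 0.78978398 -0.16800838 -0.69544826]
```

View pics/c6.png

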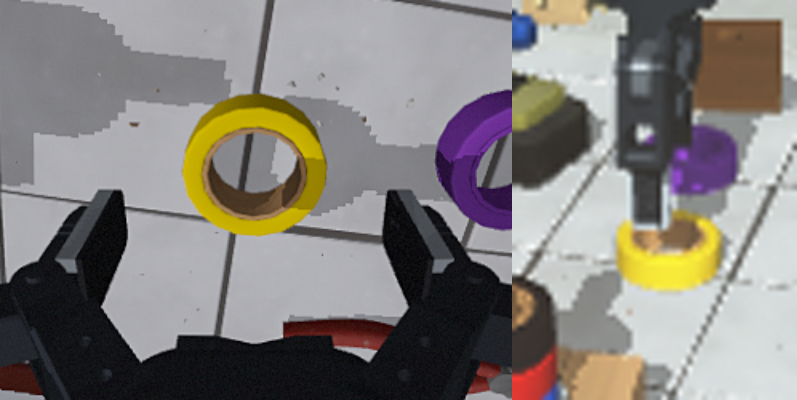

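By vision the open pad tips are still ~30 mm above the roll, contrary to the text. I'll test: lower 13 mm, then close partway and watch the width.

Call:
{"api": "play_rows", "payload": {"series": [[0,0,-0.005,0,0,0],[0,0,-0.005,0,0,0],[0,0,-0.002,0,0,0],[0,0,0,0,0,0]]}}

```text
time_s: 18.5
tcp_pos: [0.4792, -0.1637, -0.0048]
orientation: [-3.141, 0.0, 0.147]
contact_force: [-0.3, 0.8, 0.7]
width: 0.0852
gripper_force: 0.0
```

Call:
{"api": "play_rows", "payload": {"series": [[0,0,0,0,0,0],[0,0,0,0,0,0],[0,0,0,0,0,0],[0,0,0,0,0,0],[0,0,0,0,0,0]], "gripper": 0.25}}

```text
time_s: 19.0
tcp_pos: [0.4794, -0.1638, -0.0044]
orientation: [3.142, -0.0, 0.147]
contact_force: [0.5, 0.3, 1.0]
width: 0.0534
gripper_force: 0.0
```

No contact at 53 mm, so vision is right. Reopening and lowering to TCP z ≈ −0.029.

Call:
{"api": "play_rows", "payload": {"series": [[0,0,0,0,0,0],[0,0,0,0,0,0],[0,0,0,0,0,0],[0,0,0,0,0,0],[0,0,-0.004,0,0,0],[0,0,-0.004,0,0,0],[0,0,-0.004,0,0,0],[0,0,-0.003,0,0,0],[0,0,0,0,0,0]], "gripper": 1}}

```text
time_s: 19.9
tcp_pos: [0.4791, -0.1637, -0.02]
orientation: [-3.141, 0.001, 0.147]
contact_force: [-0.0, 0.1, 0.1]
width: 0.0858
gripper_force: 0.0
```

Call:
{"api": "play_rows", "payload": {"series": [[0,0,-0.003,0,0,0],[0,0,-0.003,0,0,0],[0,0,-0.003,0,0,0],[0,0,0,0,0,0]]}}

```text
time_s: 20.3
tcp_pos: [0.4792, -0.1637, -0.0289]
orientation: [-3.141, 0.0, 0.147]
contact_force: [-0.2, 0.3, -0.1]
width: 0.0854
gripper_force: 0.0
```

Call:
{"api": "play_rows", "payload": {"series": [[0,0,0,0,0,0],[0,0,0,0,0,0],[0,0,0,0,0,0],[0,0,0,0,0,0],[0,0,0,0,0,0],[0,0,0,0,0,0]], "gripper": 0.2}}

```text
time_s: 20.9
tcp_pos: [0.4796, -0.1638, -0.0277]
orientation: [3.141, -0.001, 0.147]
contact_force: [-3.6, 1.4, 15.8]
width: 0.0555
gripper_force: 60.9
```

The roll is gripped (55.5 mm). Lifting gently, then carrying it toward the spindle at height.

Call:
{"api": "play_rows", "payload": {"series": [[0,0,0.001,0,0,0],[0,0,0.003,0,0,0],[0,0,0.01,0,0,0],[0,0,0.02,0,0,0],[0,0,0.03,0,0,0],[0,0,0.03,0,0,0],[0,0,0.03,0,0,0],[0,0,0.03,0,0,0],[0,0,0.02,0,0,0],[0,0,0.01,0,0,0]]}}

```text
time_s: 21.9
tcp_pos: [0.4799, -0.164, 0.1578]
orientation: [3.14, -0.002, 0.147]
contact_force: [-0.4, -1.3, -0.9]
width: 0.0554
gripper_force: 63.6
```

Call:
{"api": "play_rows", "payload": {"series": [[0.001,0.02,0,0,0,0],[0.002,0.025,0,0,0,0],[0.002,0.025,0,0,0,0],[0.002,0.02,0,0,0,0],[0.001,0.01,0,0,0,0],[0,0,0,0,0,0],[0,0,0,0,0,0]]}}

```text
time_s: 22.6
tcp_pos: [0.4874, -0.0642, 0.1554]
orientation: [3.141, 0.0, 0.147]
contact_force: [-0.1, 0.8, -0.9]
width: 0.0555
gripper_force: 63.6
```

```bash
python3 - <<'E'
from h import *
o=arm.get_obs();print(o['tcp_pos'],o['orientation'],o['time_s'],o['contact_force'],o['width'])
p=arm.camera_params('wrist');M=np.linalg.inv(np.array(p['tool_from_camera']))
def pt(X): return cv2.projectPoints(np.array(X,float),cv2.Rodrigues(M[:3,:3])[0],M[:3,3],K(p),np.array(p['D'],float))[0][:,0]
for z in(-.06,-.073,-.09,-.103,-.12): print('palm',z,pt([[.038,0,z],[.0425,0,z]]).round().tolist())
w=snap('wrist','w7.png')
hsv=cv2.cvtColor(w,cv2.COLOR_RGB2HSV)
m=((hsv[...,0]>20)&(hsv[...,0]<33)&(hsv[...,1]>150)&(hsv[...,2]>90)).astype(np.uint8)
n,l,s,c=cv2.connectedComponentsWithStats(m)
for i in np.argsort(-s[1:,4])[:3]+1: print('yellow',s[i],c[i])
for z in(.03,.036,.042): print('ring top at tool',-z-.0,pt([[0,0,-z],[.029,0,-z],[-.029,0,-z],[0,.029,-z],[0,-.029,-z]]).round().tolist())
E
```

```text
[ 0.48736677 -0.06422762  0.15539761] [3.14146143e+00 2.55726591e-04 1.46995969e-01] 22.6 [-0.09620114  0.82465717 -0.91855413] 0.05549863319162969
palm -0.06 [[257.0, 215.0], [257.0, 205.0]]
palm -0.073 [[257.0, 228.0], [258.0, 217.0]]
palm -0.09 [[258.0, 251.0], [258.0, 238.0]]
palm -0.103 [[258.0, 274.0], [258.0, 260.0]]
palm -0.12 [[259.0, 317.0], [259.0, 301.0]]
yellow [ 201  213  109  107 4929] [254.65753703 260.0446338 ]
yellow [ 320   15   82   70 3158] [360.78245725  50.58708043]
yellow [437 112   1   1   1] [437. 112.]
ring top at tool -0.03 [[257.0, 256.0], [257.0, 209.0], [257.0, 298.0], [308.0, 256.0], [206.0, 256.0]]
ring top at tool -0.036 [[257.0, 262.0], [257.0, 213.0], [257.0, 305.0], [309.0, 262.0], [204.0, 262.0]]
ring top at tool -0.042 [[257.0, 268.0], [257.0, 217.0], [257.0, 312.0], [311.0, 268.0], [202.0, 268.0]]
```

Call:
{"api": "play_rows", "payload": {"series": [[0.001,0.015,0,0,0,0],[0.001,0.02,0,0,0,0],[0.002,0.025,0,0,0,0],[0.002,0.025,0,0,0,0],[0.002,0.02,0,0,0,0],[0.001,0.01,-0.005,0,0,0],[0.001,0.005,-0.005,0,0,0],[0,0,0,0,0,0],[0,0,0,0,0,0]]}}

```text
time_s: 23.55
tcp_pos: [0.4973, 0.0555, 0.1453]
orientation: [3.142, 0.001, 0.146]
contact_force: [-0.8, 0.7, -1.2]
width: 0.0555
gripper_force: 63.6
```

```bash
python3 - <<'E'
from h import *
o=arm.get_obs();print(o['tcp_pos'],o['orientation'],o['time_s'],o['contact_force'],o['width'])
w=snap('wrist','w8.png');b=snap('side','s8.png')
x,y,z=o['tcp_pos']
print('wrist grip pred',proj('wrist',[[.496,.0562,.148],[.496,.0562,.108]]).round(1).tolist())
print('side grip pred',proj('side',[[.496,.0562,.148]]),'roll bottom',proj('side',[[x,y,z+.028]]))
im=np.hstack([cv2.resize(w[184:344,176:336],(400,400),interpolation=cv2.INTER_CUBIC),cv2.resize(b[160:260,180:280],(400,400),interpolation=cv2.INTER_CUBIC)])
cv2.imwrite('pics/c8.png',im[:,:,::-1])
E
```

```text
[0.49732403 0.05546761 0.1452581 ] [3.14151103e+00 5.58998273e-04 1.46212511e-01] 23.55 [-0.82861839  0.72948862 -1.23085237] 0.055477407726221215
wrist grip pred [[255.0, 236.0], [255.0, 212.8]]
side grip pred [[227.47043762 222.92017084]] roll bottom [[226.34096393 212.01773159]]
```

View pics/c8.png

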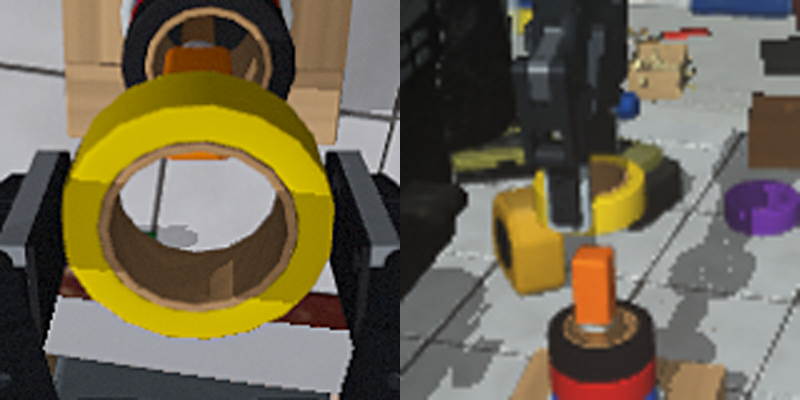

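The wrist view shows the roll centred on column 255.4 and the grip on 255. The side view shows the roll at 589 against the grip at 594, so about 1 mm of x correction. Threading.

Call:
{"api": "play_rows", "payload": {"series": [[-0.001,0,-0.005,0,0,0],[0,0,-0.008,0,0,0],[0,0,-0.006,0,0,0],[0,0,-0.004,0,0,0],[0,0,-0.003,0,0,0],[0,0,0,0,0,0]]}}

```text
time_s: 24.25
tcp_pos: [0.4962, 0.0562, 0.1191]
orientation: [-3.141, 0.001, 0.147]
contact_force: [0.1, 0.4, -0.8]
width: 0.0551
gripper_force: 63.6
```

Call:
{"api": "play_rows", "payload": {"series": [[0,0,-0.003,0,0,0],[0,0,-0.003,0,0,0],[0,0,-0.002,0,0,0],[0,0,0,0,0,0]]}}

```text
time_s: 24.65
tcp_pos: [0.4963, 0.0562, 0.1112]
orientation: [-3.141, 0.0, 0.147]
contact_force: [-0.1, -0.2, 1.0]
width: 0.0555
gripper_force: 63.6
```

```bash
python3 - <<'E'
from h import *
o=arm.get_obs();print(o['tcp_pos'],o['contact_force'],o['moment'],o['time_s'])
b=snap('side','s9.png')
hsv=cv2.cvtColor(b,cv2.COLOR_RGB2HSV)[160:260,180:280]
for n,lo,hi in(('orange',3,14),('yellow',22,33)):
    m=((hsv[...,0]>lo)&(hsv[...,0]<hi)&(hsv[...,1]>200)&(hsv[...,2]>120)).astype(np.uint8)
    k,l,s,c=cv2.connectedComponentsWithStats(m);print(n,[(s[i].tolist(),c[i].round(1).tolist()) for i in np.argsort(-s[1:,4])[:3]+1])
E
```

```text
[0.49626474 0.05621882 0.1112454 ] [-0.11431194 -0.2424246   0.98537617] [ 0.00439006 -0.04040509  0.02548446] 24.65
orange [([44, 74, 8, 7, 52], [47.6, 76.8])]
yellow [([50, 55, 12, 18, 106], [55.4, 65.3]), ([35, 58, 3, 13, 26], [35.8, 64.2])]
```

Only the lower part of the grip shows below the roll, and there is no force, so it is threaded. Continuing.

Call:
{"api": "play_rows", "payload": {"series": [[0,0,-0.004,0,0,0],[0,0,-0.004,0,0,0],[0,0,-0.004,0,0,0],[0,0,-0.004,0,0,0],[0,0,0,0,0,0]]}}

```text
time_s: 25.2
tcp_pos: [0.496, 0.0562, 0.0949]
orientation: [-3.141, 0.001, 0.147]
contact_force: [-0.4, 0.3, -0.9]
width: 0.0558
gripper_force: 63.6
```

Call:
{"api": "play_rows", "payload": {"series": [[0,0,-0.004,0,0,0],[0,0,-0.004,0,0,0],[0,0,-0.004,0,0,0],[0,0,-0.003,0,0,0],[0,0,0,0,0,0]]}}

```text
time_s: 25.7
tcp_pos: [0.4961, 0.0562, 0.0801]
orientation: [-3.141, 0.001, 0.147]
contact_force: [0.9, -0.2, 0.1]
width: 0.0558
gripper_force: 63.6
```

Call:
{"api": "play_rows", "payload": {"series": [[0,0,-0.002,0,0,0],[0,0,-0.001,0,0,0],[0,0,0,0,0,0]]}}

```text
time_s: 26.0
tcp_pos: [0.4964, 0.0562, 0.0774]
orientation: [-3.142, 0.0, 0.147]
contact_force: [0.5, 0.3, -0.4]
width: 0.0556
gripper_force: 63.6
```

Call:
{"api": "play_rows", "payload": {"series": [[0,0,-0.001,0,0,0],[0,0,-0.001,0,0,0],[0,0,0,0,0,0]]}}

```text
time_s: 26.3
tcp_pos: [0.4963, 0.0562, 0.0754]
orientation: [-3.142, 0.0, 0.147]
contact_force: [-0.2, -0.2, -1.1]
width: 0.0556
gripper_force: 63.6
```

Call:
{"api": "play_rows", "payload": {"series": [[0,0,-0.001,0,0,0],[0,0,0,0,0,0]]}}

```text
time_s: 26.5
tcp_pos: [0.4964, 0.0562, 0.0744]
orientation: [-3.142, 0.0, 0.147]
contact_force: [-0.5, -0.2, -1.3]
width: 0.0556
gripper_force: 63.6
```

Call:
{"api": "play_rows", "payload": {"series": [[0,0,-0.001,0,0,0],[0,0,0,0,0,0]]}}

```text
time_s: 26.7
tcp_pos: [0.4964, 0.0562, 0.0734]
orientation: [3.142, -0.0, 0.147]
contact_force: [-0.5, -0.5, 0.2]
width: 0.0554
gripper_force: 63.6
```

Almost at rest. One millimetre more, then open, wait and rise.

Call:
{"api": "play_rows", "payload": {"series": [[0,0,-0.001,0,0,0],[0,0,0,0,0,0]]}}

```text
time_s: 26.9
tcp_pos: [0.4964, 0.0562, 0.0726]
orientation: [3.142, -0.0, 0.147]
contact_force: [-0.2, -0.8, 3.7]
width: 0.0558
gripper_force: 64.0
```

Call:
{"api": "play_rows", "payload": {"series": [[0,0,0,0,0,0],[0,0,0,0,0,0],[0,0,0,0,0,0],[0,0,0,0,0,0],[0,0,0.005,0,0,0],[0,0,0.015,0,0,0],[0,0,0.025,0,0,0],[0,0,0.03,0,0,0],[0,0,0.03,0,0,0],[0,0,0.03,0,0,0]], "gripper": 1}}

```text
time_s: 27.9
tcp_pos: [0.4962, 0.0562, 0.2092]
orientation: [3.142, -0.0, 0.147]
contact_force: [0.4, -0.8, -0.3]
width: 0.0854
gripper_force: 0.0
```

Call:
{"api": "play_rows", "payload": {"series": [[0,0,0.02,0,0,0],[0,-0.03,0.01,0,0,0],[0,-0.04,0,0,0,0],[0,-0.04,0,0,0,0],[0,-0.03,0,0,0,0],[0,0,0,0,0,0],[0,0,0,0,0,0]]}}

```text
time_s: 28.6
tcp_pos: [0.4963, -0.0842, 0.2377]
orientation: [-3.141, -0.0, 0.145]
contact_force: [0.7, 0.1, -0.2]
width: 0.0855
gripper_force: 0.0
```

```bash
python3 - <<'E'
from h import *
o=arm.get_obs();print(o['tcp_pos'],o['contact_force'],o['time_s'],o['width'])
b=snap('side','s10.png');t=snap('top','t10.png')
im=np.hstack([cv2.resize(b[200:300,180:280],(400,400),interpolation=cv2.INTER_CUBIC),cv2.resize(t[170:240,130:200],(400,400),interpolation=cv2.INTER_CUBIC)])
cv2.imwrite('pics/c10.png',im[:,:,::-1])
for n,im in(('side',b),('top',t)):
    hsv=cv2.cvtColor(im,cv2.COLOR_RGB2HSV); 
    r=(slice(200,300),slice(180,280)) if n=='side' else (slice(170,240),slice(130,200))
    h=hsv[r]
    for q,lo,hi in(('orange',3,14),('yellow',22,33)):
        m=(h[...,0]>lo)&(h[...,0]<hi)&(h[...,1]>180)&(h[...,2]>120)
        yx=np.argwhere(m)+[r[0].start,r[1].start]; 
        if len(yx): print(n,q,len(yx),'rows',yx[:,0].min(),yx[:,0].max(),'cols',yx[:,1].min(),yx[:,1].max())
th=np.linspace(0,2*np.pi,60)
for n in('side','top'):
  for zz in(.101,.120):
    P=proj(n,[[.4963+.029*np.cos(a),.0562+.029*np.sin(a),zz] for a in th]);print(n,zz,P.min(0).round(1),P.max(0).round(1))
  print(n,'grip',proj(n,[[.496,.0562,.148]]))
E
```

```text
[ 0.49629534 -0.08415262  0.23771038] [ 0.6832584   0.08012995 -0.15711258] 28.6 0.08554122861809384
side orange 159 rows 221 238 cols 223 233
side yellow 282 rows 214 248 cols 216 242
side 0.101 [215.  234.9] [242.  249.5]
side 0.12 [214.4 227.5] [241.7 241.8]
side grip [[227.47043762 222.92017084]]
top 0.101 [148.6 192.9] [166.  210.3]
top 0.12 [147.  192.3] [164.7 210.1]
top grip [[153.66375345 200.6750434 ]]
```

The roll's outline in the side view (columns 216–242, rows down to 248) matches a flat roll on the stack, and the grip is at its home height. Handing in.

```bash
python3 -c "
from workcell import arm
print(arm.close_job())"
```

```text
the job is handed in; nothing more can be done
None
```

I handed the job in at about 29 s. By my measurements the spindle is fully home in the hidden hole and the yellow roll lies flat on the stack around it, both released, but the hand-in returned no verdict.

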